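# Put the meter away in its case

### The job

Take the hand-held meter off the sloping rest and set it down, face up and without dropping it, fully home and flat in the pocket of the open instrument case (either way round). Then shut the case's lid gently all the way, and let go; leave the other things on the bench where they are.

Things in the scene. Friction and masses are not known exactly. Their poses are not given: they have to be found in the camera images.
- meter_mid (a point): The hand-held meter, a grey plastic block 140 long (its x) x 60 wide (its y) x 34 mm thick (its z, out of its face), 0.2 to 0.45 kg, with a flat round dial 34 mm across standing 4 mm proud of its face. This point is its centre, half-way through the 34 mm thickness. At the start it lies face up on the sloping rest, its x pointing up the slope.
- rest: Dark steel sloping rest, fixed to the bench; it carries the meter at the start. Origin at the centre of its underside; the slope rises 33 degrees towards the rest's +x. The sloping slab is only 44 mm wide under the 60 mm wide meter, so the meter overhangs it by 8 mm on each side; a lip at the foot of the slope stands 16 mm up the meter's lower end. The base plate is 200 x 90 x 8 mm.
- case: Shallow aluminium instrument case, fixed to the bench: 190 (x) x 180 (y) x 47 mm high, walls and floor 5 mm thick, with a hinged lid along its +y side. Origin at the centre of its underside. Inside lies a black insert whose top is 24 mm above the case's inner floor and 18 mm below the rim.
- pocket (a point): Centre of the floor of the pocket in the insert (20 mm from the case's centre towards its -y, 5 mm above the bench). Axes as the case's. The pocket is 146 mm long (x) x 66 mm wide (y), 24 mm deep, flat-floored and open above; at the middle of each long side a finger recess 70 mm long (x) and 32 mm wide (y) goes down to the same floor. The meter seated in it has its underside on this floor, its face 10 mm above the insert and 8 mm below the rim (the dial 4 mm below).
- lid (a joint): Angle of the case's lid in rad: 0 shut, 1.95 fully back; about 1.57 stands upright. The hinge is stiff: the lid stays at any angle, and takes at most about 3 N at its free edge to move.
- lid_hinge (a point): Middle of the lid's hinged edge, half-way through the lid's 8 mm thickness; the hinge line runs along the case's x, 90 mm from the case's centre towards +y and 47.5 mm above the bench. The axes turn with the lid.
- lid_edge (a point): Middle of the lid's free edge, 180 mm from the hinge, half-way through its 8 mm thickness. The lid is a plain flat aluminium plate 190 x 180 x 8 mm, without a handle; its outer face is its +z side (up when shut).
- spool: Bystander: metal wire spool standing upright, 60 mm across, 50 mm high; origin at the centre of its underside.
- parts_tray: Bystander: open steel tray 90 (x) x 140 (y) x 30 mm with small components in it; origin at the centre of its underside.
- screwdriver: Bystander: screwdriver lying on the bench along its x; origin on the bench under its middle.
- magnifier: Bystander: magnifying glass on a stand; base 100 x 80 x 25 mm, post 155 mm high, 90 mm lens ring about 165 mm up, reaching 105 mm from the origin towards its -x. Origin at the centre of its underside.
Mind the look-alikes: they are no part of the job. There is more than one size of the part that bears meter_mid; the job needs the largest.

How it is judged:
By the outcome, as a careful person would: the job done as asked, in the order asked, and still so for the second after the job is handed in, with the robot touching nothing.
It also fails if it takes over 61 s, if anything falls off the work surface, if the arm or the gripper's body presses on something with over 40 N, if the wrist force passes 120 N, or if a joint passes its speed limit or range.

### The arm

A 6-joint arm with a two-finger parallel gripper is mounted at the origin on the work surface. World frame = base frame: x ahead of the robot, y to its left, z up, the work surface at z = 0. Lengths are in mm, angles in rad, forces in N, time in s.
With the tool pointing down it reaches from about 300 to 775 mm from the base axis. Payload 14.6 kg.
Tool frame: the origin (TCP) lies between the finger pads; the fingertips stand 19 mm ahead of it and the grasp point (between the pads) is the TCP (manip.tcp_to_tips is the distance from the TCP to the fingertips, in mm); x points along the fingers, z is the direction in which the jaws open and shut, and the axes are right-handed (so a half turn about x gives the same grasp; the last joint's range is limited). The gripper opens to 94 mm and grips with 3 to 60 N. Pads are 16 mm wide; open, the fingers measure 119 mm over their backs; the gripper's body (75 mm by 177 mm) begins 78 mm behind the grasp point.
Start: joints at [1.187, 0.3, 1.521, -0, 1.321, -0.067], TCP at [171.337, 522.621, 224.446] pointing down, gripper open.
Joint ranges: [-3.03, 3.03], [-0.79, 2.21], [0.23, 2.52], [-1.04, 4.18], [0, 3.07], [-2.55, 2.55]. Speed limits (rad/s): [2.22, 2.22, 2.57, 3.14, 3.14, 3.14].

### API

Orientations are given as [roll, pitch, yaw] about the fixed x, y, z axes, in that order (R = Rz(yaw) Ry(pitch) Rx(roll)).
In Python, from cell import manip gives the robot as it stands.
- The arm moves only by the tool jog_arm, never from a script. Its argument "moves" is a list that holds one entry, the list of rows, each a list of 6 numbers: the shift along the world's x, y, z in mm, then the turn, a rotation vector about the world's x, y, z in degrees. In form: [[[dx, dy, dz, wx, wy, wz], ...]]. A call has 1 to 5 rows; each row shifts and turns the pose as measured when the row begins; what a row does not reach is not made up. A row lasts 1/10 s, in which the tool goes at most 50 mm and 8.59 degrees, less where a joint would pass 70% of its speed; a pose out of reach is approached as far as the arm can. A call is refused whole if a number of a shift passes 50 or a number of a turn 8.59, either way. A call with a gripper value outside its range is refused whole. "gripper" is the opening, from -1 (shut) to 1 (fully open), set as the call begins (left out, the last holds). The fingers move at their own pace and stop on an object; "squeeze" is the grip in N (left out, the last holds). Time passes only in rows, so rows that do not move let the fingers close. It gives the time, the measured TCP pose, the force and the opening at its end, in the units of the state.
- manip.read_state(): the state, without advancing time (a new reading comes with each control period).
- manip.camera(name): name is "side" or "top" or "wrist"; returns (picture, depth): 400x640x3 uint8, blue, green, red; 400x640 float32, mm along the optical axis (not along the pixel's ray), 0 where there is no reading.
- manip.camera_params(name): a dict with "fx", "fy", "cx", "cy" (pixels), "rvec" (rotation vector, rad) and "tvec" (3), from world to camera coordinates, as OpenCV has them. Camera axes: x right, y down, z forward; pixel columns grow to the right and rows downward; lengths in mm; the calibration is good to about 2 mm. The wrist camera is an equidistant fisheye: a pixel r from the principal point sees the ray r / f radians off the axis. A picture is of the moment at which its call begins: read the wrist's pose just before it. camera_params takes no time and is no camera call; for the wrist camera it gives the pose at the moment of the call.
- manip.sign_off(): hands the job in, once; it reports no verdict.
The state is a dict: "clock": time; "joints": joint angles; "qd": joint speeds; "effort": joint torques, N m; "eef_pos": TCP position; "eef_rot": TCP orientation; "wrist_force": force on the tool from outside, world axes, zero at the start; "moment": the same for the moment, N m; "finger_gap": finger opening in mm.
Only numpy, scipy, OpenCV 4.12 (cv2) and the standard library are available. Lean on these libraries where they do the work, as an engineer would, in place of code of your own. Each camera call takes 0.05 s, during which the arm holds its last target. There are 200 camera calls.

## Working session

There is one attempt and no reset: what is moved stays moved. The work goes in short steps, Python scripts to look and compute and a tool call to move; the robot and the scene stay as the last step left them, time stands still between calls to the robot, and variables do not carry over. Pictures are saved under pics/ and viewed, about 8 in all and at most 12, crops included, and the job is handed in when it is done.

Besides the shell and the picture viewer there is one more tool, called after "Emit:" as name(argument=value, ...), one argument or row to a line, values as JSON. jog_arm: Moves the arm, as the interface text tells. Its arguments: {"type":"object","properties":{"moves":{"type":"array","items":{"type":"array","items":{"type":"array","items":{"type":"number"}}}},"gripper":{"type":"number"},"squeeze":{"type":"number"}},"required":["moves"]}

```bash
mkdir -p pics; ls; cat > h.py <<'E'
import numpy as np, cv2
from cell import manip
from scipy.spatial.transform import Rotation as R
def snap(n,f):
    p=manip.camera_params(n); im,d=manip.camera(n); cv2.imwrite(f'pics/{f}.png',im)
    np.savez(f'pics/{f}.npz',d=d,im=im,K=[p[k] for k in('fx','fy','cx','cy')],r=np.ravel(p['rvec']),t=np.ravel(p['tvec']))
def cloud(f):
    z=np.load(f'pics/{f}.npz'); fx,fy,cx,cy=z['K']; d=z['d'].astype(float)
    v,u=np.mgrid[:400,:640]; P=np.dstack([(u-cx)/fx*d,(v-cy)/fy*d,d])
    W=(P.reshape(-1,3)-z['t'])@R.from_rotvec(z['r']).as_matrix(); W=W.reshape(400,640,3); W[d==0]=np.nan
    return W,z['im']
E
python3 - <<'E'
from h import *
snap('top','top0');snap('side','side0')
a=cv2.imread('pics/top0.png')
print(manip.read_state())
for n in('top','side'):
    p=manip.camera_params(n);Rm=R.from_rotvec(np.ravel(p['rvec'])).as_matrix();print(n,-Rm.T@np.ravel(p['tvec']),p['fx'])
E
```

```text
pics
{'clock': 0.1, 'joints': array([ 1.18741514e+00,  3.00400502e-01,  1.52152901e+00, -2.71005169e-05,
        1.32068124e+00, -6.66099819e-02]), 'qd': array([ 9.00536821e-04, -2.72562845e-05, -2.28358071e-03,  2.55598704e-03,
        8.18578775e-04, -1.39442951e-03]), 'effort': array([ 1.06934956e-03, -5.32640398e+01, -3.53285301e+01,  7.09318346e-02,
        2.33897078e-02, -1.25932884e-04]), 'eef_pos': array([171.25826743, 522.42973798, 223.94706617]), 'eef_rot': array([ 3.10076064,  1.56977789, -1.92839282]), 'wrist_force': array([-0.35011258,  1.47440775,  0.48890799]), 'moment': array([ 0.00180084, -0.0020774 , -0.02740657]), 'finger_gap': 94.02907819988128}
top [ 480.30649369  -66.09094802 1218.84230466] 467.13167093853167
side [ 128.86406574 -630.15633637  626.93004897] 396.63637795599834
```

View pics/top0.png

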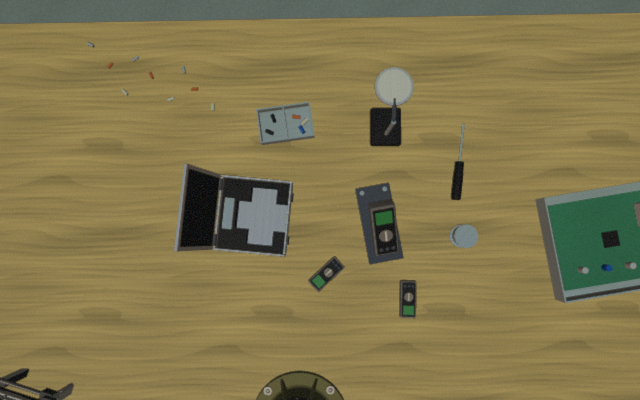

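View pics/side0.png

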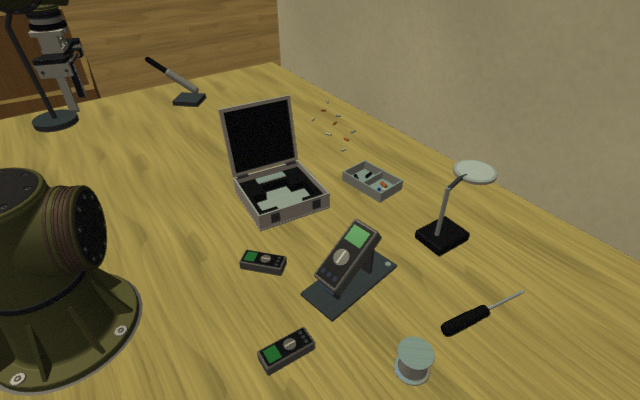

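Top view: the largest meter is on the rest at about (385,230), screen end up the slope (away from the robot). The case is at (254,216), lid open to the left. Two smaller decoy meters lie flat on the bench. Next I'll measure from depth.

```bash
python3 - <<'E'
from h import *
W,im=cloud('top0')
def px(u,v): return np.round(W[v,u],1)
print('base/bench',px(330,330),px(330,150))
# meter: points in window above 30mm
sub=W[195:265,355:405].reshape(-1,3); s=sub[sub[:,2]>35]
# ransac plane
rng=np.random.default_rng(0);best=0
for _ in range(500):
    a,b,c=s[rng.choice(len(s),3,False)];n=np.cross(b-a,c-a);l=np.linalg.norm(n)
    if l<1:continue
    n/=l;k=abs((s-a)@n)<2
    if k.sum()>best:best=k.sum();K=k
q=s[K];c=q.mean(0);n=np.linalg.svd(q-c)[2][2];n*=np.sign(n[2])
print('plane',c,n,len(q),'tilt',np.degrees(np.arccos(n[2])))
up=np.array([0,0,1])-n[2]*n;up/=np.linalg.norm(up)
# in-plane min area rect
e1=up;e2=np.cross(n,e1)
ab=np.c_[(q-c)@e1,(q-c)@e2].astype(np.float32)
r=cv2.minAreaRect(ab);print('rect',r);m=c+r[0][0]*e1+r[0][1]*e2
print('face ctr',m,'centre',m-17*n,'up',up,'yaw',np.degrees(np.arctan2(up[1],up[0])))
print('pctl',np.percentile(ab,[1,99],axis=0))
# case rim: points z 40..52 in window
uu=W[170:262,170:298].reshape(-1,3)
rim=uu[(uu[:,2]>42)&(uu[:,2]<50)]
print('rim',len(rim),cv2.minAreaRect(rim[:,:2].astype(np.float32)))
lid=uu[uu[:,2]>60];c=lid.mean(0);n=np.linalg.svd(lid-c)[2][2];print('lid',len(lid),c,n,lid[:,2].max(),lid[lid[:,2]>lid[:,2].max()-8].mean(0), np.percentile(lid,[1,99],axis=0))
W,im=cloud('side0')
print('side bench',W[280,200])
# enlarged crop of case in top + meter
im=np.load('pics/top0.npz')['im']
cv2.imwrite('pics/crop0.png',cv2.resize(im[155:275,170:410],None,fx=3.3,fy=3.3,interpolation=cv2.INTER_CUBIC))
E
```

```text
base/bench [223.1 -79.8  -4. ] [690.3 -87.2  -0.9]
plane [ 479.28568545 -213.09280785   97.94871352] [-0.53431472 -0.10807503  0.83834812] 729 tilt 33.03390613109562
rect ((-3.8544235229492188, 0.7316398620605469), (58.96745681762695, 137.25205993652344), 88.2430648803711)
face ctr [ 475.97342633 -213.016317     95.84753142] centre [ 485.0567766  -211.17904158   81.59561341] up [0.82170754 0.16620553 0.54513524] yaw 11.434852932617373
pctl [[-70.32378082 -28.27528496]
 [ 63.15423309  28.48084084]]
rim 591 ((520.8016357421875, 110.00948333740234), (187.21604919433594, 190.0609130859375), 83.76252746582031)
lid 2950 [529.89543488 222.1075506  154.18281757] [-0.10757858 -0.97226922  0.20765215] 227.36982365656309 [526.62228696 239.37327339 222.80861938] [[440.90034776 196.50028232  62.30206959]
 [621.63598771 247.72006328 225.38414698]]
side bench [ 2.41951497e+02 -3.35776676e+01  1.57066171e-01]
```

View pics/crop0.png

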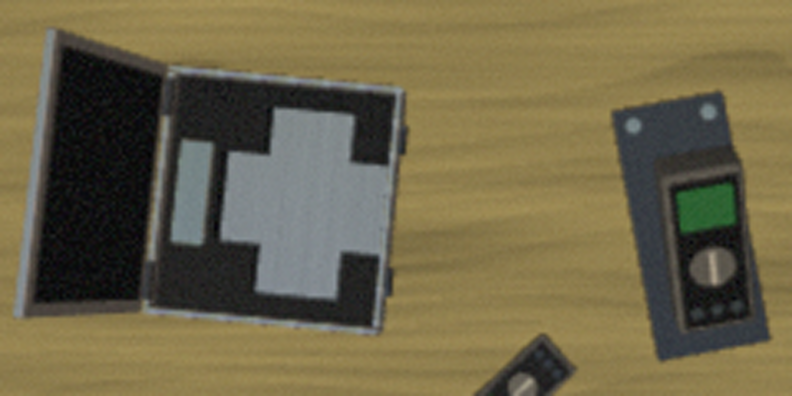

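The crop shows the pocket with its finger recesses centred near crop (304,203), and the case yawed about -6°. I'll refine the pocket from floor-depth points and the meter yaw, then work out grasp orientations.

```bash
python3 - <<'E'
from h import *
W,im=cloud('top0')
zb=np.nanmedian(W[290:350,120:240,2]);print('bench z near case',zb, 'near meter',np.nanmedian(W[270:300,350:390,2]))
P=W[175:258,215:293].reshape(-1,3)
for yaw in(-6.2,):
    c,s=np.cos(np.radians(yaw)),np.sin(np.radians(yaw)); Q=P[:,:2]@np.array([[c,-s],[s,c]]) # case-frame coords
    fl=(P[:,2]<16)&(P[:,2]>-3)
    q=Q[fl]
    # pocket length: cols away from recess ; use y-central
    from collections import Counter
    o=np.array([520.8,110])@np.array([[c,-s],[s,c]]);q=q-o
    print('floor z',np.median(P[fl][:,2]))
    H,xe,ye=np.histogram2d(q[:,0],q[:,1],bins=[np.arange(-105,110,6),np.arange(-110,110,6)])
    for i in range(len(xe)-1): print(int(xe[i]),''.join('%2d'%min(h,99) for h in H[i]))
    print('y edges',ye[0])
    r=P[(P[:,2]>42)&(P[:,2]<52)][:,:2]@np.array([[c,-s],[s,c]])-o
    print('rim x',np.percentile(r[:,0],[.5,2,98,99.5]),'y',np.percentile(r[:,1],[.5,2,98,99.5]))
    m=q[np.abs(q[:,1]+20)<25]; print('pocket x ext',np.percentile(m[:,0],[1,99]))
S=manip.read_state();Rt=R.from_euler('xyz',S['eef_rot']);print(Rt.as_matrix())
# rest base plate
B=W[180:268,350:408].reshape(-1,3);B=B[(B[:,2]>4)&(B[:,2]<14)]
print('plate',cv2.minAreaRect(B[:,:2].astype(np.float32)))
E
```

```text
bench z near case 0.0643229789615973 near meter -0.31618783840562376
floor z 4.065577943135547
-105  0 0 2 2 1 3 3 4 6 4 4 6 7 4 4 6 6 4 6 4 5 6 5 4 6 7 3 4 5 5 3 5 4 4 3 0
-99  3 4 5 3 2 3 0 0 0 3 2 0 0 0 2 2 0 0 2 2 0 0 1 1 1 0 0 1 1 2 0 1 2 2 0 0
-93  2 4 4 5 0 0 0 0 0 0 0 0 0 0 0 0 0 0 0 0 0 0 0 0 0 0 0 0 0 0 0 0 0 0 0 0
-87  2 4 6 5 0 0 0 0 0 0 0 0 0 0 0 0 0 0 0 0 0 0 0 0 0 0 0 0 0 0 0 0 0 0 0 0
-81  0 7 5 4 0 0 0 0 0 0 0 0 0 0 0 0 0 0 0 0 0 0 0 0 0 0 0 0 0 0 0 0 0 0 0 0
-75  0 4 5 3 0 0 0 0 0 0 4 4 3 4 4 6 4 2 5 4 4 0 0 0 0 0 0 0 0 0 0 0 0 0 0 0
-69  0 3 5 2 0 0 0 0 0 0 4 4 8 5 4 5 7 6 4 6 4 0 0 0 0 0 0 0 0 0 0 0 0 0 0 0
-63  0 6 5 0 0 0 0 0 0 0 6 6 4 6 5 6 7 4 4 6 8 0 0 0 0 0 0 0 0 0 0 0 0 0 0 0
-57  0 4 4 0 0 0 0 0 0 0 4 4 4 7 6 4 4 5 8 5 6 0 0 0 0 0 0 0 0 0 0 0 0 0 0 0
-51  0 2 6 0 0 0 0 0 0 0 3 5 7 5 5 5 5 6 6 4 4 0 0 0 0 0 0 0 0 0 0 0 0 0 0 0
-45  0 3 6 4 0 0 0 0 0 0 5 6 5 4 4 8 5 4 4 7 6 0 0 0 0 0 0 0 0 0 0 0 0 0 0 1
-39  0 2 4 4 0 2 2 3 1 1 6 4 4 7 6 5 5 5 5 6 5 2 0 2 3 2 1 0 0 0 0 0 0 0 0 2
-33  0 1 4 5 0 4 5 5 7 5 6 4 5 6 5 4 4 9 5 4 6 5 7 3 6 4 2 0 0 0 0 0 0 0 0 2
-27
[... 1404 characters left out ...]
0 0 0 0 0 0 0 0 0 0 0 0 0 0 0 0 0 0 0
87  0 0 0 1 0 0 0 0 0 0 0 0 0 0 0 0 0 0 0 0 0 0 0 0 0 0 0 0 0 0 0 0 0 0 0 0
93  0 0 0 1 0 0 0 0 0 0 0 0 0 0 0 0 0 0 0 0 0 0 0 0 0 0 0 0 0 0 0 0 0 0 1 0
99  0 0 0 1 5 4 5 4 5 3 4 6 5 4 4 6 5 3 5 5 4 5 6 4 4 4 1 2 2 2 2 0 0 0 0 0
y edges -110
rim x [-94.93154875 -94.41884914  94.30662019  94.75474666] y [-93.13736395 -91.52319775  92.58291915  93.28073082]
pocket x ext [-105.79913902  107.61791515]
[[-3.56478260e-04 -9.50248225e-01  3.11493472e-01]
 [-9.54014409e-04  3.11493673e-01  9.50247747e-01]
 [-9.99999481e-01  4.15734021e-05 -1.01759122e-03]]
plate ((496.7134094238281, -209.7393798828125), (148.42764282226562, 223.22401428222656), 88.67183685302734)
```

```bash
python3 - <<'E'
from h import *
from scipy.optimize import minimize
W,im=cloud('top0')
z=np.load('pics/top0.npz');fx,fy,cx,cy=z['K'];Rm=R.from_rotvec(z['r']).as_matrix()
def proj(X): c=X@Rm.T+z['t'];return np.c_[c[:,0]/c[:,2]*fx+cx,c[:,1]/c[:,2]*fy+cy]
def mask(polys,S=8):
    m=np.zeros((400*S,640*S),np.uint8)
    for p,v in polys: cv2.fillPoly(m,[np.round((p+.5)*S-.5).astype(np.int32)],v)
    return cv2.resize(m,(640,400),interpolation=cv2.INTER_AREA).astype(float)/255
def place(p,l):
    c,s=np.cos(p[2]),np.sin(p[2]);l=np.array(l,float)
    return np.c_[p[0]+c*l[:,0]-s*l[:,1],p[1]+s*l[:,0]+c*l[:,1],l[:,2]]
g=im.astype(float).mean(2); roi=np.s_[180:252,226:292]
def cross(h): 
    return [(-73,-33,h),(-35,-33,h),(-35,-65,h),(35,-65,h),(35,-33,h),(73,-33,h),(73,33,h),(35,33,h),(35,65,h),(-35,65,h),(-35,33,h),(-73,33,h)]
# visible floor = proj(cross at floor) AND proj(cross at insert top)
def vis(p): return np.minimum(mask([(proj(place(p,cross(5))),255)]),mask([(proj(place(p,cross(29))),255)]))
def cost(p):
    m=vis([p[0]*1,p[1],p[2]/100])[roi].ravel();y=g[roi].ravel()
    return -np.corrcoef(m,y)[0,1]
r=minimize(cost,[520.,93.,-10.8],method='Nelder-Mead',options=dict(initial_simplex=[[520,93,-10.8],[524,93,-10.8],[520,97,-10.8],[520,93,-8.]],xatol=.02,fatol=1e-6))
p=r.x;print('pocket',p[:2],'yaw deg',np.degrees(p[2]/100),'corr',r.fun)
# meter: face outline, tilt 33 fixed; params centre along plane; use depth-plane for normal offset
def face(p):
    Q=R.from_euler('ZY',[p[3],-np.radians(33)]).as_matrix() # x up slope
    l=np.array([(-70,-30,0),(70,-30,0),(70,30,0),(-70,30,0)],float)
    return np.array(p[:3])+l@Q.T
# depth inlier mask of face as target
n0=None
c0=np.array([479.3,-213.1,97.95])
def fc(v):
    Q=R.from_euler('ZY',[v[2]/100,-np.radians(33)]).as_matrix();n=Q[:,2]
    ctr=np.array([v[0],v[1],c0[2]-((v[0]-c0[0])*n[0]+(v[1]-c0[1])*n[1])/n[2]]);return ctr,Q
Z=W[195:268,355:410]
def mc(v):
    ctr,Q=fc(v); m=mask([(proj(face([*ctr,v[2]/100])),255)])[195:268,355:410]
    d=(Z-ctr)@Q[:,2]; t=((abs(d)<3)|(abs(d-4)<2))&(Z[...,2]>35)
    return ((m-t)**2).sum()
r=minimize(mc,[476.,-213,20.],method='Nelder-Mead',options=dict(initial_simplex=[[476,-213,20.],[480,-213,20],[476,-209,20],[476,-213,16]],xatol=.02,fatol=1e-6))
ctr,Q=fc(r.x);print('meter face',ctr,'yaw',np.degrees(r.x[2]/100),r.fun,'mid',ctr-17*Q[:,2]);print(Q)
# overlay
o=cv2.resize(im[155:275,170:410],None,fx=3.3,fy=3.3,interpolation=cv2.INTER_CUBIC)
for X in(place([p[0],p[1],p[2]/100],cross(5)),face([*ctr,r.x[2]/100])):
    cv2.polylines(o,[np.round((proj(X)+.5-[170,155])*3.3-.5).astype(np.int32)],True,(0,0,255),1)
cv2.imwrite('pics/ov.png',o)
# IK-free: target tool rotation
tz=-Q[:,1];
for s in(1,-1):
    T=np.c_[-Q[:,2],np.cross(s*Q[:,1],-Q[:,2]),s*Q[:,1]]
    Rt=R.from_euler('xyz',manip.read_state()['eef_rot']).as_matrix()
    print(s,np.degrees(R.from_matrix(T@Rt.T).as_rotvec()))
E
```

```text
pocket [518.25445975  90.36444894] yaw deg -6.116516702998851 corr -0.8253990099849804
meter face [ 476.46753365 -213.4212052    96.10417408] yaw 10.842587074178917 137.96545943867744 mid [ 485.56110525 -211.67950758   81.84677442]
[[ 0.82369837 -0.18811138 -0.53491598]
 [ 0.15776348  0.9821477  -0.1024528 ]
 [ 0.54463904  0.          0.83867057]]
1 [ -2.06785375 -33.2853633   28.19580501]
-1 [  44.44107629   -2.91419482 -145.58293298]
```

View pics/ov.png

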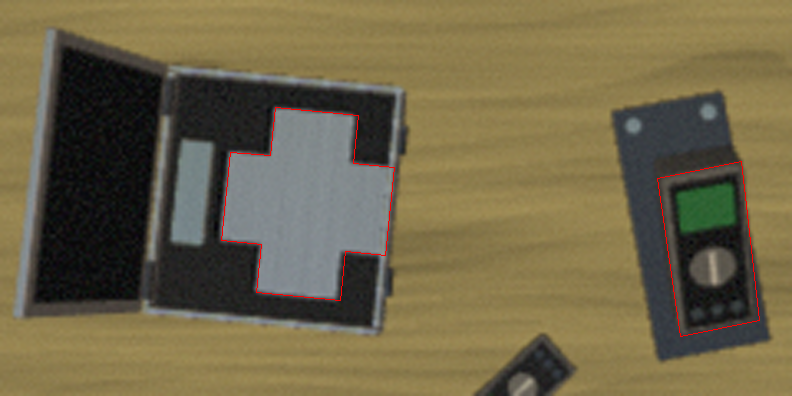

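Overlays fit well: pocket (518.3, 90.4) with yaw -6.1°, meter mid (485.5, -211.7, 81.8) with yaw 10.8°. Now moving towards the meter, turning the tool yaw by -151°.

Emit:
jog_arm(
  moves=[
    [[14,-41,0,0,0,-8.4],[14,-41,0,0,0,-8.4],[14,-41,0,0,0,-8.4],[14,-41,0,0,0,-8.4],[14,-41,0,0,0,-8.4]],
  ],
  gripper=1,
)

```text
clock: 0.6
eef_pos: [240.3, 312.7, 220.7]
eef_rot: [-3.054, 1.565, -2.547]
wrist_force: [0.6, 0.6, -0.0]
finger_gap: 93.9
```

Emit:
jog_arm(
  moves=[
    [[14,-41,0,0,0,-8.4],[14,-41,0,0,0,-8.4],[14,-41,0,0,0,-8.4],[14,-41,0,0,0,-8.4],[14,-41,0,0,0,-8.4]],
  ],
)

```text
clock: 1.1
eef_pos: [310.1, 99.2, 220.4]
eef_rot: [-3.079, 1.566, 2.961]
wrist_force: [1.2, -0.0, -1.4]
finger_gap: 94.3
```

Emit:
jog_arm(
  moves=[
    [[14,-40,0,0,0,-8.4],[14,-40,0,0,0,-8.4],[14,-40,0,0,0,-8.4],[14,-40,0,0,0,-8.4],[14,-40,0,0,0,-8.4]],
  ],
)

```text
clock: 1.6
eef_pos: [380.2, -110.4, 220.7]
eef_rot: [2.823, 1.568, 1.829]
wrist_force: [0.4, 1.3, 0.6]
finger_gap: 93.6
```

Emit:
jog_arm(
  moves=[
    [[14,-40,0,0,0,-8.4],[14,-40,0,0,0,-8.4],[14,-40,0,0,0,-8.4],[0,0,0,1.5,-8.1,0],[0,0,0,1.5,-8.1,0]],
  ],
)

```text
clock: 2.1
eef_pos: [424.8, -240.8, 216.4]
eef_rot: [1.657, 1.281, 0.204]
wrist_force: [0.9, 0.8, 0.1]
finger_gap: 94.0
```

Emit:
jog_arm(
  moves=[
    [[0,0,0,1.5,-8.1,0],[0,0,0,1.5,-8.1,0],[0,0,0,0,0,0]],
  ],
)

```text
clock: 2.4
eef_pos: [423.4, -242.2, 215.3]
eef_rot: [1.645, 0.981, 0.186]
wrist_force: [-0.8, -0.1, -0.6]
finger_gap: 93.9
```

```bash
cat >> h.py <<'E'
def rv(T):
    S=manip.read_state();Rt=R.from_euler('xyz',S['eef_rot']).as_matrix()
    return np.degrees(R.from_matrix(T@Rt.T).as_rotvec()),S
Qm=R.from_euler('ZY',[np.radians(10.84),-np.radians(33)]).as_matrix()
Tg=np.c_[-Qm[:,2],np.cross(-Qm[:,1],-Qm[:,2]),-Qm[:,1]]
mid=np.array([485.5,-211.7,81.8])
E
python3 - <<'E'
from h import *
a,S=rv(Tg);print(a,S['eef_pos'],S['joints'],S['wrist_force']);n=Qm[:,2]
for k in(5,110):print(k,mid+k*n-S['eef_pos'])
snap('wrist','w0')
E
```

```text
[-2.44941043  0.36657477  3.70371462] [ 423.4337726  -242.20969845  215.34726787] [-0.84707809 -0.00250669  1.9962958   0.64113728  0.92630455  0.27470965] [-0.82731442 -0.07860515 -0.64831884]
5 [  59.39162439   29.99755521 -129.35391503]
110 [  3.22496117  19.24254714 -41.2935054 ]
```

View pics/w0.png

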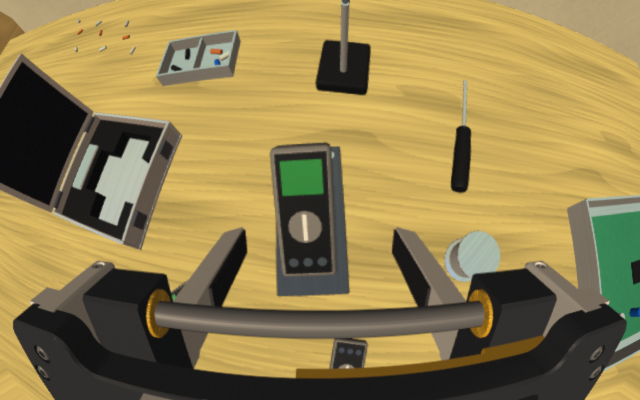

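The wrist view shows the meter (about (303,210)) between the open fingers and slightly left, as expected before correction. Aligning on the approach axis.

Emit:
jog_arm(
  moves=[
    [[1.5,9.5,-20,-1.2,0.2,1.9],[1.5,9.5,-20,-1.2,0.2,1.9],[0,0,0,0,0,0]],
  ],
)

```text
clock: 2.75
eef_pos: [427.4, -223.7, 176.0]
eef_rot: [1.565, 1.011, 0.189]
wrist_force: [0.4, 0.5, 0.6]
finger_gap: 93.8
```

```bash
python3 - <<'E'
from h import *
a,S=rv(Tg);print(a,S['eef_pos'],S['joints']);n=Qm[:,2]
for k in(5,110):print(k,mid+k*n-S['eef_pos'])
# reproject meter face into wrist w/ fisheye to check
p=manip.camera_params('wrist');im,d=manip.camera('wrist')
Rm=R.from_rotvec(np.ravel(p['rvec'])).as_matrix();t=np.ravel(p['tvec'])
for c in[(-70,-30),(70,-30),(70,30),(-70,30)]: pass
X=mid+np.array([(-70,-30,17),(70,-30,17),(70,30,17),(-70,30,17)])@Qm.T
c=X@Rm.T+t;th=np.arctan2(np.hypot(c[:,0],c[:,1]),c[:,2]);ph=np.arctan2(c[:,1],c[:,0])
uv=np.c_[p['cx']+p['fx']*th*np.cos(ph),p['cy']+p['fy']*th*np.sin(ph)]
o=im[130:330,200:440];o=cv2.resize(o,None,fx=3,fy=3,interpolation=cv2.INTER_CUBIC)
cv2.polylines(o,[np.round((uv+.5-[200,130])*3-.5).astype(np.int32)],True,(0,0,255),1)
cv2.imwrite('pics/w1.png',o)
E
```

```text
[ 0.33682123 -0.85139134 -0.27211828] [ 427.44387272 -223.73424362  176.0368779 ] [-0.79373482  0.0370359   2.04849895  0.64134796  0.8318181   0.19503263]
5 [ 55.38152427  11.52210038 -90.04352506]
110 [-0.78513895  0.76709231 -1.98311543]
```

View pics/w1.png

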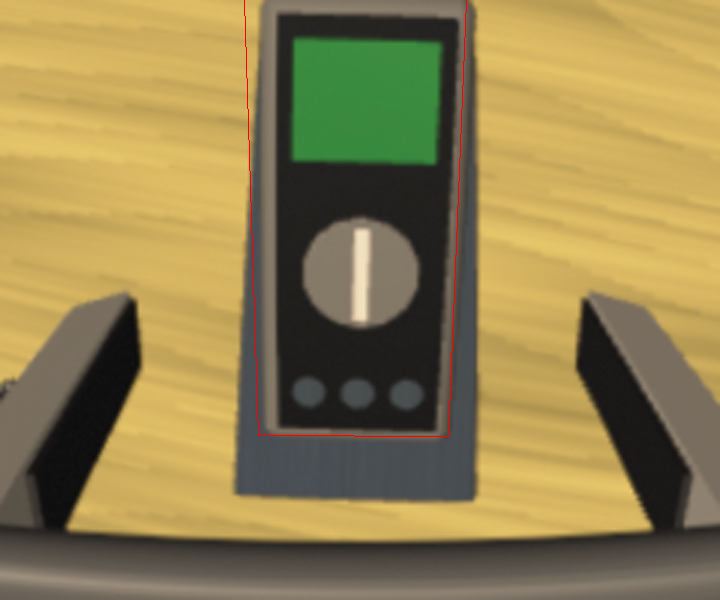

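The projected outline is close. The meter's axis is about 1.4° clockwise and 1 mm right of the gripper's, so I'll correct that while descending.

Emit:
jog_arm(
  moves=[
    [[14,2.5,-22,0.5,-0.4,-0.7],[14,2.5,-22,0.5,-0.3,-0.7],[14,2.5,-22,0,0,0],[8,2,-14,0,0,0],[0,0,0,0,0,0]],
  ],
)

```text
clock: 3.3
eef_pos: [484.2, -217.3, 101.7]
eef_rot: [1.585, 0.993, 0.179]
wrist_force: [-0.1, -0.0, -0.2]
finger_gap: 94.1
```

```bash
sed -i 's/10.84/9.5/; s/485.5,-211.7,81.8/485.3,-212.5,81.8/' h.py; python3 - <<'E'
from h import *
a,S=rv(Tg);n=Qm[:,2];d=mid+5*n-S['eef_pos'];print(a,S['eef_pos'],d,'tool-frame err along meter xyz',d@Qm,S['wrist_force'])
E
```

```text
[-0.46794356  0.02980321 -0.08032291] [ 484.18510032 -217.27035167  101.67669773] [ -1.57094851   4.32089483 -15.68334489] tool-frame err along meter xyz [ -9.24310055   4.52091764 -12.69770507] [-0.10058129 -0.04165119 -0.19677626]
```

Emit:
jog_arm(
  moves=[
    [[-1.5,4.5,-8,-0.4,0,0],[0,0,-8,0,0,0],[0,0,0,0,0,0]],
  ],
)

```text
clock: 3.6
eef_pos: [483.5, -213.3, 87.5]
eef_rot: [1.569, 0.993, 0.166]
wrist_force: [0.3, -0.3, -0.5]
finger_gap: 94.1
```

```bash
python3 - <<'E'
from h import *
a,S=rv(Tg);n=Qm[:,2];d=mid+5*n-S['eef_pos'];print(a,S['eef_pos'],d,'tool-frame err along meter xyz',d@Qm,S['wrist_force'])
E
```

```text
[ 0.04324844  0.14217541 -0.10120364] [ 483.50796944 -213.33129719   87.45862143] [-0.89381763  0.38184034 -1.46526859] tool-frame err along meter xyz [-1.48452588  0.52412609 -0.7830701 ] [ 0.31618772 -0.30169297 -0.54279576]
```

Emit:
jog_arm(
  moves=[
    [[0,0,0,0,0,0],[0,0,0,0,0,0],[0,0,0,0,0,0],[0,0,0,0,0,0],[0,0,0,0,0,0]],
  ],
  gripper=-1,
  squeeze=30,
)

```text
clock: 4.1
eef_pos: [483.6, -214.2, 89.2]
eef_rot: [1.566, 0.991, 0.163]
wrist_force: [-0.6, 0.4, -2.5]
finger_gap: 59.4
```

Emit:
jog_arm(
  moves=[
    [[0,0,0,0,0,0],[0,0,0,0,0,0]],
  ],
)

```text
clock: 4.3
eef_pos: [483.5, -214.2, 89.1]
eef_rot: [1.566, 0.991, 0.163]
wrist_force: [-0.4, 0.1, -1.1]
finger_gap: 59.8
```

Emit:
jog_arm(
  moves=[
    [[-5,-1,8,0,0,0],[-11,-2,17,0,0,0],[-11,-2,17,0,0,0],[-11,-2,17,0,0,0],[0,0,17,0,0,0]],
  ],
)

```text
clock: 4.8
eef_pos: [441.2, -220.0, 165.9]
eef_rot: [1.575, 0.997, 0.171]
wrist_force: [-0.5, -0.4, -2.3]
finger_gap: 59.6
```

```bash
python3 - <<'E'
from h import *
S=manip.read_state();print(S['eef_pos'],S['wrist_force'],S['finger_gap'],S['joints'])
print('tcp in meter frame',Qm.T@(np.array([483.5,-214.2,89.1])-mid))
yaw=np.radians(-6.1);Qc=R.from_euler('z',yaw).as_matrix()
T=np.c_[-Qc[:,2],np.cross(-Qc[:,1],-Qc[:,2]),-Qc[:,1]];print('turn to case',rv(T)[0])
snap('top','top1')
cv2.imwrite('pics/t1.png',cv2.resize(cv2.imread('pics/top1.png')[130:330,330:490],None,fx=3,fy=3,interpolation=cv2.INTER_CUBIC))
E
```

```text
[ 441.23777217 -219.98151668  165.87969317] [-0.493579   -0.36674457 -2.32537807] 59.61879083311368 [-0.76409939  0.0669928   2.04945555  0.67026647  0.77933518  0.21136375]
tcp in meter frame [ 2.25164632 -1.37959983  7.24201582]
turn to case [ -1.12453988  32.94397874 -15.23377937]
```

Emit:
jog_arm(
  moves=[
    [[0,10,6,-0.2,6.6,-3],[0,10,6,-0.2,6.6,-3],[5,20,6,-0.2,6.6,-3],[10,30,6,-0.2,6.6,-3],[10,30,6,-0.2,6.6,-3]],
  ],
)

```text
clock: 5.35
eef_pos: [463.3, -128.1, 195.4]
eef_rot: [1.732, 1.524, 0.075]
wrist_force: [-0.0, -0.3, -3.8]
finger_gap: 59.7
```

Emit:
jog_arm(
  moves=[
    [[10,35,0,0,0,0],[10,35,0,0,0,0],[10,35,0,0,0,0],[10,35,0,0,0,0],[10,30,0,0,0,0]],
  ],
)

```text
clock: 5.85
eef_pos: [514.8, 49.4, 194.9]
eef_rot: [1.7, 1.529, 0.042]
wrist_force: [0.4, -0.9, -2.6]
finger_gap: 60.2
```

Emit:
jog_arm(
  moves=[
    [[3,15,0,0,0,0],[0,0,0,0,0,0]],
  ],
)

```text
clock: 6.05
eef_pos: [517.7, 68.3, 193.9]
eef_rot: [1.716, 1.531, 0.062]
wrist_force: [0.0, -0.4, -2.4]
finger_gap: 59.9
```

```bash
cat >>h.py <<'E'
yaw=np.radians(-6.1);Qc=R.from_euler('z',yaw).as_matrix()
Tc=np.c_[-Qc[:,2],np.cross(-Qc[:,1],-Qc[:,2]),-Qc[:,1]];pk=np.array([518.3,90.4,5])
def go(off): 
    a,S=rv(Tc);print('turn',a.round(2),'d',(pk+Qc@np.array(off)-S['eef_pos']).round(1),S['eef_pos'].round(1),'F',S['wrist_force'].round(1),S['finger_gap'])
E
python3 - <<'E'
from h import *
go([2.2,0,24]);snap('top','top2');snap('side','side2')
W,im=cloud('side2');
a=cv2.resize(cv2.imread('pics/top2.png')[150:270,200:320],None,fx=4,fy=4,interpolation=cv2.INTER_CUBIC)
b=cv2.resize(cv2.imread('pics/side2.png')[110:260,190:340],None,fx=3.2,fy=3.2,interpolation=cv2.INTER_CUBIC)
c=np.hstack([a[:400,:400],b[:400,:400]]) if 0 else np.hstack([cv2.resize(a,(400,400)),cv2.resize(b,(400,400))])
cv2.imwrite('pics/c2.png',c)
E
```

```text
turn [-0.12  2.28 -1.34] d [   2.7   21.8 -164.9] [517.7  68.3 193.9] F [ 0.  -0.4 -2.4] 59.87472101878492
```

View pics/c2.png

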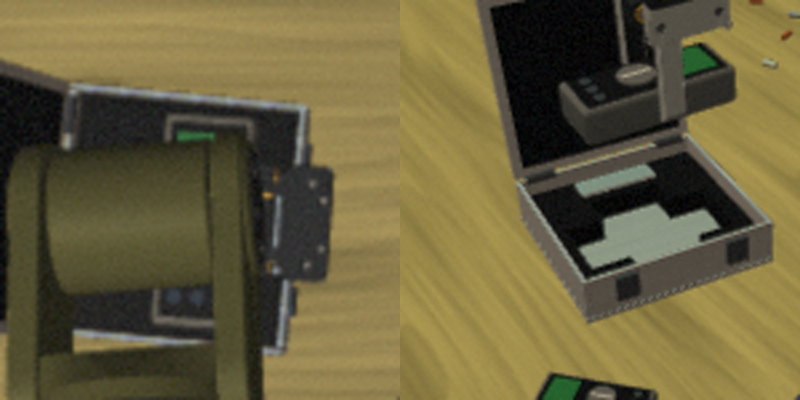

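Side view: the meter hangs level, face up, above the case. Fixing the residual angle, then measuring the meter's offset in the hand from depth.

Emit:
jog_arm(
  moves=[
    [[2,12,-25,-0.1,2.2,-1.3],[0.5,9,-25,0,0,0],[0,0,-10,0,0,0],[0,0,0,0,0,0]],
  ],
)

```text
clock: 6.55
eef_pos: [519.9, 83.9, 133.2]
eef_rot: [1.336, 1.569, -0.347]
wrist_force: [0.1, -0.4, -2.1]
finger_gap: 60.0
```

```bash
python3 - <<'E'
from h import *
go([2.2,0,24]);S=manip.read_state();tcp=S['eef_pos'];snap('top','top3');snap('side','side3')
for f,col in(('top3','top'),('side3','side')):
    W,im=cloud(f);L=(W-tcp)@Qc   # case-aligned relative to tcp
    k=(abs(L[...,2]-10)<5)&(abs(L[...,1])<36)&(abs(L[...,0])<90)
    q=L[k];print(f,len(q),'z med',np.median(q[:,2]))
    for nm,s in(('-x',q[q[:,0]<-40]),('+x',q[q[:,0]>45])):
        if len(s)>20: print(nm,len(s),'x',np.percentile(s[:,0],[1,50,99]).round(1),'y',np.percentile(s[:,1],[1,50,99]).round(1),'z',np.median(s[:,2]).round(1))
    # side face points (−y face)
    k=(abs(L[...,2]+5)<12)&(L[...,1]<-25)&(L[...,1]>-36)&(abs(L[...,0])<90);q=L[k]
    if len(q)>20: print('side face',len(q),'x',np.percentile(q[:,0],[.5,99.5]),'z',np.percentile(q[:,2],[1,99]))
E
```

```text
turn [0.04 0.1  0.33] d [   0.5    6.2 -104.2] [519.9  83.9 133.2] F [ 0.1 -0.4 -2.1] 59.97487230641928
top3 202 z med 10.316664152694386
-x 132 x [-61.  -49.6 -40.2] y [-5.8 13.9 31.3] z 10.7
+x 41 x [47.1 61.5 65.4] y [-28.4 -19.8  29.3] z 8.7
side3 696 z med 10.76779168498338
-x 232 x [-73.9 -58.3 -40.4] y [-31.3  -7.5  24.8] z 10.5
+x 93 x [45.2 53.8 63.4] y [-30.4  -8.9  25.2] z 10.4
side face 414 x [-74.01799314  62.36731266] z [-16.65528302   6.82395149]
```

Emit:
jog_arm(
  moves=[
    [[1.5,3,-20,0,0,0.3],[1,3,-20,0,0,0],[0,0,-15,0,0,0],[0,0,-5,0,0,0],[0,0,0,0,0,0]],
  ],
)

```text
clock: 7.15
eef_pos: [526.4, 87.9, 79.8]
eef_rot: [1.712, 1.556, 0.032]
wrist_force: [0.4, 0.0, -2.3]
finger_gap: 59.8
```

```bash
python3 - <<'E'
from h import *
go([4.3,0,23.5]);tcp=manip.read_state()['eef_pos'];snap('side','side4');snap('top','top4')
W,im=cloud('side4');L=(W-tcp)@Qc
k=(abs(L[...,2]-10)<3)&(abs(L[...,1])<36)&(abs(L[...,0])<90);q=L[k];print(np.percentile(q[:,0],[.3,99.7]),np.percentile(q[:,1],[.3,99.7]))
b=cv2.resize(cv2.imread('pics/side4.png')[130:240,220:340],(540,495),interpolation=cv2.INTER_CUBIC);cv2.imwrite('pics/c4.png',b)
E
```

```text
turn [-0.03  0.86  0.17] d [ -3.8   2.1 -51.3] [526.4  87.9  79.8] F [ 0.4  0.  -2.3] 59.77032609516549
[-72.45108704  63.86922122] [-31.86052377  31.97158027]
```

View pics/c4.png

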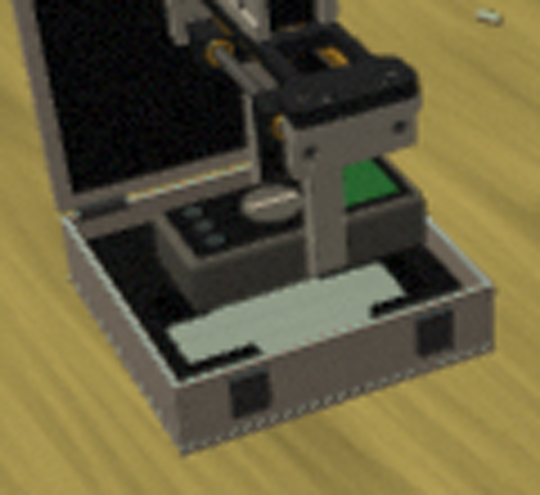

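The meter is above the pocket, clear of walls and lid. Correcting x and y and lowering to just above the insert.

Emit:
jog_arm(
  moves=[
    [[-2,1,-9,0,0.4,0.1],[-1.5,1,-8,0,0.4,0.1],[0,0,-2,0,0,0],[0,0,0,0,0,0]],
  ],
)

```text
clock: 7.65
eef_pos: [523.6, 90.1, 61.6]
eef_rot: [1.922, 1.567, 0.245]
wrist_force: [0.4, -0.4, -2.4]
finger_gap: 60.0
```

```bash
python3 -c "
from h import *
go([4.3,0,23.5])"
```

```text
turn [-0.05  0.2  -0.04] d [ -1.1  -0.1 -33.1] [523.6  90.1  61.6] F [ 0.4 -0.4 -2.4] 59.97464524162959
```

Underside about 33 mm above the pocket floor and aligned within about 1 mm. Lowering gently.

Emit:
jog_arm(
  moves=[
    [[-1,0,-4,0,0.1,0],[0,0,-4,0,0,0],[0,0,-4,0,0,0],[0,0,-4,0,0,0]],
  ],
)

```text
clock: 8.05
eef_pos: [522.9, 90.2, 44.9]
eef_rot: [2.027, 1.568, 0.351]
wrist_force: [0.0, -0.1, -2.7]
finger_gap: 59.6
```

```bash
python3 -c "
from h import *
go([4.3,0,23.5])"
```

```text
turn [-0.06  0.15 -0.05] d [ -0.3  -0.2 -16.4] [522.9  90.2  44.9] F [ 0.  -0.1 -2.7] 59.560844839601856
```

Emit:
jog_arm(
  moves=[
    [[0,0,-4,0,0.1,0],[0,0,-4,0,0,0],[0,0,-3,0,0,0],[0,0,-2,0,0,0],[0,0,-1,0,0,0]],
  ],
)

```text
clock: 8.55
eef_pos: [522.6, 90.2, 29.5]
eef_rot: [-2.748, 1.57, 1.859]
wrist_force: [-10.1, -0.2, 16.9]
finger_gap: 60.0
```

```bash
python3 -c "
from h import *
go([4.3,0,23.5])"
```

```text
turn [-0.05 -0.01 -0.06] d [-0.1 -0.2 -1. ] [522.6  90.2  29.5] F [-10.1  -0.2  16.9] 60.02699287569207
```

Emit:
jog_arm(
  moves=[
    [[-1,0,0,0,0,0],[0,0,0,0,0,0]],
  ],
)

```text
clock: 8.75
eef_pos: [521.9, 90.2, 29.9]
eef_rot: [2.62, 1.57, 0.944]
wrist_force: [0.3, 0.4, -2.1]
finger_gap: 59.7
```

```bash
python3 - <<'E'
from h import *
go([4.3,0,23.5]);S=manip.read_state();print(S['moment'],S['joints']);tcp=S['eef_pos'];snap('side','side5')
W,im=cloud('side5');L=(W-pk)@Qc
k=(abs(L[...,2]-34)<7)&(abs(L[...,1])<30)&(abs(L[...,0])<80);q=L[k]
for a,b in((-70,-50),(-50,-30),(30,50),(50,70)):
    s=q[(q[:,0]>a)&(q[:,0]<b)];print(a,len(s),np.median(s[:,2]))
k=(abs(L[...,2]-34)<3)&(abs(L[...,1])<40)&(abs(L[...,0])<90);q=L[k];print(np.percentile(q[:,0],[.5,99.5]),np.percentile(q[:,1],[.5,99.5]))
s=L[(abs(L[...,2]-24)<4)&(abs(L[...,0])<85)&(L[...,1]<100)];print('insert z',np.median(s[:,2]))
E
```

```text
turn [-0.05  0.03 -0.07] d [ 0.7 -0.3 -1.4] [521.9  90.2  29.9] F [ 0.3  0.4 -2.1] 59.65702474743985
[-0.03501202  0.14506906 -0.02918033] [1.01651757e-01 5.02394698e-01 1.74309346e+00 9.69973656e-04
 8.95428916e-01 1.77716712e+00]
-70 132 34.48357040148439
-50 122 34.88573598344033
30 79 34.976466550326485
50 63 34.34480925711632
[-70.04943104  89.78326213] [-38.90841081  31.86789837]
insert z 23.883616085730328
```

Emit:
jog_arm(
  moves=[
    [[0,0,-0.5,0,0,0],[0,0,0,0,0,0]],
  ],
)

```text
clock: 9.0
eef_pos: [522.0, 90.2, 29.7]
eef_rot: [2.483, 1.57, 0.807]
wrist_force: [-1.1, 0.0, -0.4]
finger_gap: 59.9
```

Emit:
jog_arm(
  moves=[
    [[0,0,-0.4,0,0,0],[0,0,0,0,0,0]],
  ],
)

```text
clock: 9.2
eef_pos: [522.0, 90.2, 29.7]
eef_rot: [2.385, 1.57, 0.709]
wrist_force: [-1.2, -0.6, -0.1]
finger_gap: 59.6
```

Emit:
jog_arm(
  moves=[
    [[0,0,0,0,0,0],[0,0,0,0,0,0],[0,0,0,0,0,0],[0,0,0,0,0,0]],
  ],
  gripper=0.65,
)

```text
clock: 9.6
eef_pos: [522.5, 90.3, 29.8]
eef_rot: [2.104, 1.568, 0.428]
wrist_force: [-0.6, 0.3, -0.0]
finger_gap: 77.3
```

Released. Lifting straight up, then checking the seat.

Emit:
jog_arm(
  moves=[
    [[0,0,10,0,0,0],[0,0,20,0,0,0],[0,0,40,0,0,0],[0,0,50,0,0,0],[0,0,50,0,0,0]],
  ],
)

```text
clock: 10.1
eef_pos: [518.6, 89.8, 200.8]
eef_rot: [-1.448, 1.562, -3.124]
wrist_force: [-0.2, 0.4, 0.2]
finger_gap: 77.7
```

Emit:
jog_arm(
  moves=[
    [[0,0,40,0,0,0],[0,0,40,0,0,0],[0,20,10,0,0,0],[2,30,0,0,0,0],[2,30,0,0,0,0]],
  ],
  gripper=-1,
)

```text
clock: 10.6
eef_pos: [522.6, 169.3, 308.2]
eef_rot: [1.95, 1.562, 0.269]
wrist_force: [0.2, -0.3, 0.1]
finger_gap: 41.3
```

Emit:
jog_arm(
  moves=[
    [[4,35,0,0,0,0],[4,35,0,0,0,0],[4,25,0,0,0,0],[0,0,0,0,0,0]],
  ],
)

```text
clock: 11.0
eef_pos: [533.4, 270.4, 311.9]
eef_rot: [2.0, 1.559, 0.321]
wrist_force: [-0.2, -1.2, -1.0]
finger_gap: 8.9
```

```bash
python3 - <<'E'
from h import *
go([0,175,202]);S=manip.read_state();print(S['joints']);snap('side','side6');snap('top','top6')
for f in('side6','top6'):
    W,im=cloud(f);L=(W-pk)@Qc
    q=L[(abs(L[...,2]-34)<6)&(abs(L[...,1])<36)&(abs(L[...,0])<78)]
    c=q[(abs(q[:,1])<26)]
    if len(c)<20: print(f,'few');continue
    print(f,len(q))
    for a,b in((-66,-45),(-45,-20),(20,45),(45,66)):
        s=c[(c[:,0]>a)&(c[:,0]<b)];print(a,len(s),np.median(s[:,2]) if len(s) else 0)
    l=L[(L[...,2]>70)&(L[...,2]<190)&(L[...,1]>90)&(L[...,1]<165)&(abs(L[...,0])<90)]
    if len(l)>50: print('lid fit dy/dz',np.polyfit(l[:,2],l[:,1],1))
a=cv2.resize(cv2.imread('pics/top6.png')[155:275,180:310],(430,400),interpolation=cv2.INTER_CUBIC)
b=cv2.resize(cv2.imread('pics/side6.png')[70:250,190:340],(333,400),interpolation=cv2.INTER_CUBIC)
cv2.imwrite('pics/c6.png',np.hstack([a,b]))
E
```

```text
turn [-0.21  0.64  0.09] d [   3.5   -6.  -104.9] [533.4 270.4 311.9] F [-0.2 -1.2 -1. ] 8.897002361581439
[ 4.08473936e-01  3.56357953e-01  1.24646346e+00 -1.02511616e-03
  1.52703611e+00  2.08733787e+00]
side6 816
-66 109 34.761646667121695
-45 130 34.5589807980612
20 116 35.04358120931078
45 92 34.742878482836176
lid fit dy/dz [  0.19941454 100.27327501]
top6 1248
-66 173 35.04233986956642
-45 202 34.92938156289382
20 199 35.24929690232902
45 164 34.85912875402998
lid fit dy/dz [  0.20005762 101.88250899]
```

View pics/c6.png

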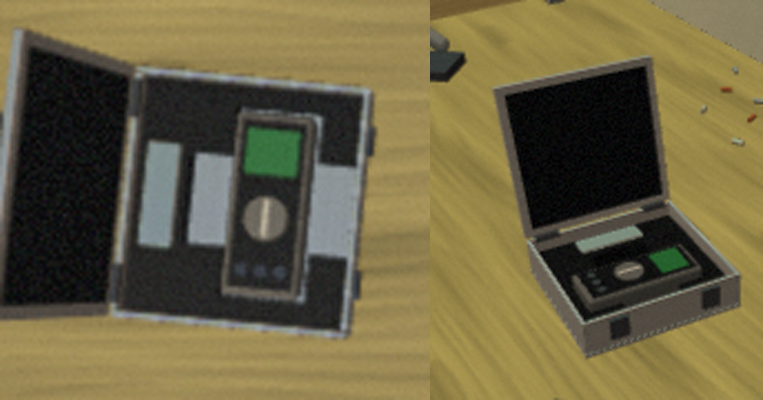

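The meter sits flat, face up in the pocket (face height even within 0.5 mm). The lid is at about 1.77 rad. Going down behind the lid.

Emit:
jog_arm(
  moves=[
    [[2,-1,-35,-0.2,0.6,0],[1,-1,-35,0,0,0],[1,0,-25,0,0,0],[0,0,-8,0,0,0],[0,0,0,0,0,0]],
  ],
)

```text
clock: 11.6
eef_pos: [537.8, 259.9, 210.0]
eef_rot: [1.848, 1.565, 0.162]
wrist_force: [0.0, 0.5, 0.5]
finger_gap: 0.7
```

```bash
cat >>h.py <<'E'
def plan(ths,rs):
    S=manip.read_state();l=Qc.T@(S['eef_pos']-pk);print('tcp case-frame rel pocket',l.round(1),'F',S['wrist_force'].round(1),S['finger_gap'])
    for th,r in zip(ths,rs):
        c=np.array([0,110-r*np.cos(th)+4*np.sin(th),42.5+r*np.sin(th)+4*np.cos(th)])
        t=pk+Qc@(c+[0,12.5,19]);print(round(th,2),r,'TCP',t.round(1),'case',(c+[0,12.5,19]).round(1))
def lid(f):
    W,im=cloud(f);L=(W-pk)@Qc
    return L
E
python3 - <<'E'
from h import *
plan(np.r_[1.77,1.6,1.4:-.05:-.2],[145]*12)
print(rv(Tc)[0])
E
```

```text
tcp case-frame rel pocket [  1.4 170.6 205. ] F [0.  0.5 0.5] 0.7245386609839258
1.77 145 TCP [534.8 244.6 207.8] case [  0.  155.1 202.8]
1.6 145 TCP [532.2 220.4 211.3] case [  0.  130.7 206.3]
1.4 145 TCP [529.1 191.6 210.1] case [  0.  101.8 205.1]
1.2 145 TCP [526.1 163.7 203.1] case [  0.   73.7 198.1]
1.0 145 TCP [523.3 137.7 190.7] case [  0.   47.5 185.7]
0.8 145 TCP [520.9 114.6 173.3] case [  0.   24.3 168.3]
0.6 145 TCP [518.8  95.5 151.7] case [  0.    5.1 146.7]
0.4 145 TCP [517.3  81.  126.6] case [  0.   -9.5 121.6]
0.2 145 TCP [516.3  71.7  99.2] case [  0.  -18.8  94.2]
0.0 145 TCP [515.9  68.   70.5] case [  0.  -22.5  65.5]
[-0.05282061  0.31429871  0.48704595]
```

Emit:
jog_arm(
  moves=[
    [[-1,-8,0,0,0,0],[-1,-9,0,0,0,0],[-1,-9,0,0,0,0],[-1,-9,0,0,0,0],[-1,-9,0,0,0,0]],
  ],
)

```text
clock: 12.1
eef_pos: [533.3, 212.9, 215.5]
eef_rot: [2.048, 1.558, 0.362]
wrist_force: [-0.1, 1.9, -1.6]
finger_gap: 0.2
```

Emit:
jog_arm(
  moves=[
    [[-1,-9,0,0,0,0],[-1,-9,0,0,0,0],[-1,-9,-1,0,0,0],[-1,-9,-2,0,0,0],[-1,-9,-3,0,0,0]],
  ],
)

```text
clock: 12.6
eef_pos: [528.0, 163.4, 209.5]
eef_rot: [2.026, 1.557, 0.339]
wrist_force: [0.4, 1.4, 1.5]
finger_gap: 0.2
```

```bash
python3 - <<'E'
from h import *
plan([1.2,1.0,.8],[145]*3)
snap('side','side7')
cv2.imwrite('pics/c7.png',cv2.resize(cv2.imread('pics/side7.png')[40:250,170:380],(500,500),interpolation=cv2.INTER_CUBIC))
E
```

```text
tcp case-frame rel pocket [  1.9  73.6 204.5] F [0.4 1.4 1.5] 0.2493935529795316
1.2 145 TCP [526.1 163.7 203.1] case [  0.   73.7 198.1]
1.0 145 TCP [523.3 137.7 190.7] case [  0.   47.5 185.7]
0.8 145 TCP [520.9 114.6 173.3] case [  0.   24.3 168.3]
```

View pics/c7.png

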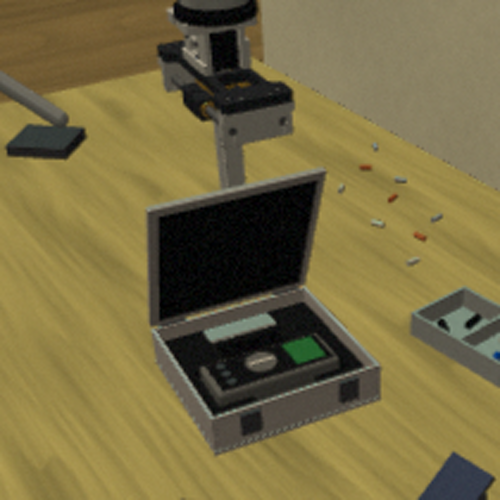

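Lid past upright and following with about 2 N. Continuing along the arc.

Emit:
jog_arm(
  moves=[
    [[-1,-8,-7,0,0.3,0],[-1,-8,-7,0,0.3,0],[-1,-8,-7,0,0,0],[-1,-7,-7,0,0,0],[-1,-7,-7,0,0,0]],
  ],
)

```text
clock: 13.15
eef_pos: [522.7, 121.1, 171.6]
eef_rot: [2.758, 1.567, 1.071]
wrist_force: [-0.3, -0.2, 1.7]
finger_gap: 0.4
```

```bash
python3 - <<'E'
from h import *
plan([.8,.6,.4,.2,.1,0],[145]*6)
E
```

```text
tcp case-frame rel pocket [  1.2  31.  166.6] F [-0.3 -0.2  1.7] 0.42759144056899917
0.8 145 TCP [520.9 114.6 173.3] case [  0.   24.3 168.3]
0.6 145 TCP [518.8  95.5 151.7] case [  0.    5.1 146.7]
0.4 145 TCP [517.3  81.  126.6] case [  0.   -9.5 121.6]
0.2 145 TCP [516.3  71.7  99.2] case [  0.  -18.8  94.2]
0.1 145 TCP [516.   69.1  85. ] case [  0.  -21.4  80. ]
0 145 TCP [515.9  68.   70.5] case [  0.  -22.5  65.5]
```

Emit:
jog_arm(
  moves=[
    [[-1,-8,-7,0,0,0],[-1,-8,-7,0,0,0],[-1,-8,-7,0,0,0],[-0.5,-5,-8,0,0,0],[-0.5,-5,-8,0,0,0]],
  ],
)

```text
clock: 13.65
eef_pos: [518.0, 83.8, 130.8]
eef_rot: [2.957, 1.567, 1.271]
wrist_force: [1.3, 2.2, 0.9]
finger_gap: 0.1
```

Emit:
jog_arm(
  moves=[
    [[-0.5,-4,-8,0,0,0],[0,-3,-8,0,0,0],[0,-3,-8,0,0,0],[0,-2,-7,0,0,0]],
  ],
)

```text
clock: 14.05
eef_pos: [517.0, 70.5, 96.6]
eef_rot: [-3.051, 1.567, 1.546]
wrist_force: [-0.0, 0.3, 1.3]
finger_gap: 0.3
```

```bash
python3 - <<'E'
from h import *
plan([.2,.1,0],[145]*6);snap('side','side8')
cv2.imwrite('pics/c8.png',cv2.resize(cv2.imread('pics/side8.png')[60:250,190:380],(450,450),interpolation=cv2.INTER_CUBIC))
E
```

```text
tcp case-frame rel pocket [  0.9 -19.9  91.6] F [-0.   0.3  1.3] 0.306353323504087
0.2 145 TCP [516.3  71.7  99.2] case [  0.  -18.8  94.2]
0.1 145 TCP [516.   69.1  85. ] case [  0.  -21.4  80. ]
0 145 TCP [515.9  68.   70.5] case [  0.  -22.5  65.5]
```

Lid near 0.18 rad. Pressing down slowly to shut.

Emit:
jog_arm(
  moves=[
    [[0,-1,-5,0,0,0],[0,-1,-5,0,0,0],[0,0,-4,0,0,0],[0,0,-4,0,0,0],[0,0,-3,0,0,0]],
  ],
)

```text
clock: 14.6
eef_pos: [517.2, 68.2, 74.2]
eef_rot: [-3.065, 1.568, 1.532]
wrist_force: [-19.3, -2.6, 47.4]
finger_gap: 0.7
```

Emit:
jog_arm(
  moves=[
    [[0,0,-2,0,0,0],[0,0,-1,0,0,0]],
  ],
)

```text
clock: 14.8
eef_pos: [517.1, 68.2, 74.6]
eef_rot: [-2.945, 1.568, 1.652]
wrist_force: [-9.4, -1.3, 13.0]
finger_gap: 0.5
```

Emit:
jog_arm(
  moves=[
    [[0,0,15,0,0,0],[0,0,40,0,0,0],[-10,-30,40,0,0,0],[-20,-50,30,0,0,0],[-20,-50,0,0,0,0]],
  ],
)

```text
clock: 15.3
eef_pos: [470.8, -49.0, 197.6]
eef_rot: [-2.58, 1.569, 2.025]
wrist_force: [0.3, -1.4, -1.2]
finger_gap: 0.4
```

Emit:
jog_arm(
  moves=[
    [[-20,-50,0,0,0,0],[-20,-50,0,0,0,0],[-20,-50,0,0,0,0],[0,0,0,0,0,0]],
  ],
)

```text
clock: 15.7
eef_pos: [412.2, -193.1, 198.9]
eef_rot: [1.412, 1.567, -0.27]
wrist_force: [0.1, 0.8, 0.2]
finger_gap: 0.4
```

```bash
python3 - <<'E'
from h import *
print(manip.read_state()['eef_pos'],manip.read_state()['wrist_force'])
snap('side','side9');snap('top','top9')
for f in('side9','top9'):
    W,im=cloud(f);L=(W-pk)@Qc
    q=L[(L[...,2]>35)&(L[...,2]<75)&(abs(L[...,0])<85)&(L[...,1]>-62)&(L[...,1]<100)]
    A=np.c_[q[:,:2],np.ones(len(q))];c=np.linalg.lstsq(A,q[:,2],rcond=None)[0]
    print(f,len(q),c,'z at edge',c@[0,-70,1]+5,'at hinge',c@[0,110,1]+5,'std',(q[:,2]-A@c).std())
a=cv2.imread('pics/top9.png')[60:340,180:500];b=cv2.resize(cv2.imread('pics/side9.png')[110:260,180:350],(317,280),interpolation=cv2.INTER_CUBIC)
cv2.imwrite('pics/c9.png',np.hstack([a,b]))
E
```

```text
[ 412.20322459 -193.14328404  198.94086992] [0.06842742 0.8121925  0.24450865]
side9 1653 [-1.94728039e-04  3.17480639e-04  5.01122733e+01] z at edge 55.0900497031901 at hinge 55.147196218264064 std 1.0116050686518683
top9 4410 [5.15806885e-05 8.59679423e-04 5.04793157e+01] z at edge 55.41913810976009 at hinge 55.57388040585138 std 2.2278266477582482
```

View pics/c9.png

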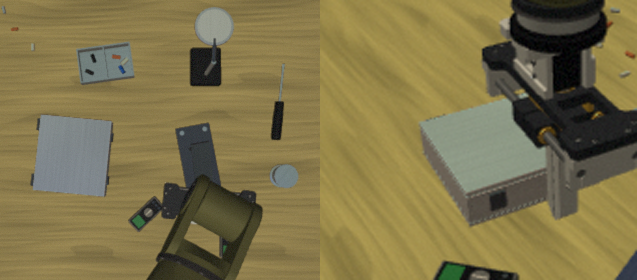

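The lid is level: the edge and hinge ends of its top agree within 0.2 mm, both at z of about 55. The arm touches nothing and the other objects I can see are where they were. Handing in.

```bash
python3 -c "
from cell import manip
print(manip.sign_off())"
```

```text
the job is handed in; nothing more can be done
None
```

The large meter is face up in the case's pocket, the lid is shut, and I handed the job in at about 15.8 s of the 61 s allowed.

**Meter:** I gripped it by its sides on the slope, lifted it clear of the lip, levelled it and lowered it into the pocket before letting go. Before I closed the lid, two cameras showed its face level to about 0.5 mm. It stood about 35 mm above the pocket floor, against 34 mm expected.

**Lid:** I pushed it over from behind with closed fingers at about 2 N. The top of the shut lid measured z ≈ 55 mm, level between hinge and free edge to 0.2 mm.

**What disagreed:**
- **Closed height:** the lid's top sits about 4 mm above the 51.5 mm I worked out from the given hinge height. It does match an 8 mm lid resting on the 47 mm rim, so I took it as fully shut.
- **Closing force:** the wrist force read about 50 N as the lid met the rim. It was applied by the fingertips and is under the 120 N wrist limit. If the 40 N pressing limit also covers the fingertips, that moment was over it.
- **Seating force:** the meter's first touch on the pocket floor read about 20 N.

**Other objects:** in the last top view the spool, tray, screwdriver, magnifier and one small meter were where they started. The arm hid most of the other small meter from the top, but it was never approached. The arm ended clear of everything, with the wrist force under 1 N.

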